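# Square a bench mirror to the optical bench with an engineer's square and hold it

## Robot

A 6-joint arm with a two-finger parallel gripper is mounted at the origin on a cart in front of the work surface, level with it; the furniture and walls round the work are solid. World frame = base frame: x ahead of the robot, y to its left, z up, the work surface at z = 0. Lengths are in m, angles in rad, forces in N, time in s.
With the tool pointing down it reaches from about 0.25 to 0.775 m from the base axis. Payload 8.9 kg.
Tool frame: the origin (TCP) lies on the centre line of the jaws, within the pads' length; the fingertips stand 8 mm ahead of it and the grasp point (between the pads) lies 11 mm behind it; z points along the fingers, y is the line along which they close (so a half turn about z gives the same grasp; the last joint's range is limited). The gripper opens to 85 mm and grips with 20 to 120 N. Pads are 22 mm wide; open, the fingers measure 114 mm over their backs; the gripper's body (76 mm by 85 mm) begins 54 mm behind the grasp point. The pads swing forward as they close: fully open they stand 13 mm farther back than shut.
Start: joints at [1.106, 0.291, -0.153, 1.127, 0, 1.431], TCP at [0.168, 0.497, 0.239] pointing down, gripper open.
Joint ranges: [-2.52, 2.52], [-0.91, 1.74], [-1.3, 1.37], [-1.96, 2.02], [-1.52, 1.47], [-3.14, 3.14]. Speed limits (rad/s): [2.22, 2.22, 2.79, 3.14, 3.14, 3.14].

## Interface

Orientations are given as a 3x3 rotation matrix whose columns are the frame's x, y, z axes.
In Python, from station import ctrl, cams, workorder, silhouettes, landmark_of gives the robot as it stands.
- The arm moves only by the shell command python3 -m pendant 'ROWS' [FORCE]. ROWS is JSON, a list of rows, each an object of numbers: "ax", "ay", "az": the turn, a rotation vector about the tool's x, y, z in degrees; "x", "y", "z": the shift along the tool's x, y, z in cm; "fingers": the finger opening in cm, from 0 to 8.54. In form: [{"ax": .., "ay": .., "az": .., "x": .., "y": .., "z": .., "fingers": ..}, ...]. A call has 1 to 12 rows; each row shifts and turns the commanded pose from where the row before left it, along the tool's axes as they then stand; what a row does not reach is not made up. A row lasts 1/12 s, in which the tool goes at most 41.7 mm and 7.16 degrees, less where a joint would pass 70% of its speed; a pose out of reach is approached as far as the arm can. A call is refused whole if a number of a shift passes 4.17 or a number of a turn 7.16, either way. A call with a gripper value outside its range is refused whole. The fingers move at their own pace and stop on an object; FORCE is the grip in N (left out, the last holds). Time passes only in rows, so rows that do not move let the fingers close. It gives the time, the measured TCP pose, the force, the opening and the grip force at its end, in the units of the state.
- ctrl.observe(): the state, without advancing time (a new reading comes with each control period).
- cams.camera(name): name is "side" or "top"; returns a dict with "pixels" (420x560x3 uint8, red, green, blue), "intrinsics" (3x3 intrinsics, pixels), "cam_to_world" (4x4, takes a point from camera to world coordinates). Camera axes: x right, y up, looking along -z (the intrinsics and any distortion apply to the point x, -y, -z); pixel columns grow to the right and rows downward; lengths in m; the calibration is good to about 2 mm. A picture is of the moment at which its call begins. There is no depth.
- workorder.sign_off(): hands the job in; it is judged then, once.
Trained networks look in a picture, given as the dict that the camera call returned (one of the last four; its "shot" number tells which), for a name from the list of things; names that differ only in an ending like _2 or _b are one class to them, and where a whole thing is asked for, a point or a joint stands for the part that bears it (a point fixed in the world has none). Each returns a list of dicts, best first, with "score" (0 to 1); they miss things now and then, are a little off and sometimes report something else, mostly with a low value. They report only what shows in the picture. A call takes as long as a camera call.
- silhouettes(thing, picture): "pixels" (420x560 bool, what is visible of it).
- landmark_of(thing, picture): "point" ([x, y, z] in m, in world coordinates, good to about 4 mm: a listed point, or the origin of a listed thing).
The state is a dict: "time_s": time; "qpos": joint angles; "qd": joint speeds; "effort": joint torques, N m; "tcp_pos": TCP position; "ee_rot": TCP orientation; "contact_force": force on the tool from outside, world axes, zero at the start; "torque": the same for the moment, N m; "gripper_width": finger opening in m; "grasp_force": force on a finger pad.
Only numpy, scipy, OpenCV 4.12 (cv2) and the standard library are available. Lean on these libraries where they do the work, as an engineer would, in place of code of your own. Each camera call takes 0.05 s, during which the arm holds its last target. There are 200 camera calls.

## Task

The mirror on the short optical bench has been left twisted with its clamp slack. Turn it by its finger tab until, judged by eye, the glass faces straight along the bench at its torch; only then pick up the engineer's square, lay its blade flat across the bench on the torch side of the mirror with the stock against the bench's near guide edge, and slide it along that edge until the blade trues up the front face of the mirror's foot. Finish while still gripping the square and pressing it into that corner, stock firmly on the guide edge and blade on the foot, so that a colleague can tighten the clamp; do not disturb the other things.

Things in the scene. Friction and masses are not known exactly. Their poses are not given: they have to be found in the camera images.
- bench: short aluminium optical bench bolted to the table: bar 70 mm wide (x), 270 mm long (y -85..185), top 25 mm above the table. Origin on the table under its centre line; x away from the robot, y along the bar toward a torch fixed in a cradle on it at y 70..180 mm (top 67 mm above the table). The mirror's turning axis is at x 0, y -45 mm
- guide_edge: ground steel strip fixed along the bench's near long side, 3 mm thick, from 2 to 22 mm above the table; same frame as the bench; its outer face, the reference face, is the plane x = -38 mm. Friction where the blade bears on the foot or the bench top can carry a push meant for the strip: hardly lean on the bench top, and push at the strip with 10 to 15 N, at the foot with some 5 to 10 N
- mirror (a joint): turn of the mirror holder about its vertical axis in rad, counter-clockwise seen from above; at 0 the foot's front face is square to the guide edge and the glass looks along the bench's +y at the torch. It starts between +0.6 and +1.2, turns with light friction (0.05 N m) and stays where it is left; range -1.5 to 1.5
- mirror_axis (a point): centre of the top of the holder's finger tab, on the turning axis, 113.5 mm above the table. The tab is an upright tongue 34 mm wide (x), 10 mm thick (y), its top 24 mm free to grip above the 60 mm wide, 50 mm high mirror frame. Axes turn with the holder: y is the way the glass looks, z up
- foot_face (a point): middle of the front (glass side) face of the holder's foot, on the holder's +y side, 15 mm from the turning axis. The foot is a block 66 mm wide (x), 30 mm deep (y) and 14 mm high, standing on the bench top. Axes as mirror_axis
- square: L-shaped engineer's square, 0.28 kg. Origin: underside of the stock where its inner face (x=0) meets the line of the blade's outer edge (y=0, the edge that goes on the foot). Dark stock: x -22..0, y 0..90, 34 mm high. Bright blade along +x: 105 mm long, 20 wide (y 0..20), 4 thick, underside 13 mm above the stock's underside. In place (blade on the bench) the origin is 12 mm above the table
- square_grip (a point): point in the square's stock suited to gripping across its 22 mm thickness: mid-thickness, 55 mm along the stock from the blade's outer edge, 26 mm above its underside. Axes as the square. Grip only the upper 18 mm or so of the stock: in place, what is lower than 13 mm above its underside lies beside the guide edge, below the bench top
- magnifier: (The room's desk lamp, fixed, stands behind and to the left of the bench; its thin arm and head reach up to 0.5 m high, from 0.58 m ahead of the robot on and 0.2 m left of it on: come to the mirror from the front.) Magnifying glass with a handle lying on the table, 148 mm long; bystander
- tape: roll of tape, 52 mm across, 28 mm high, beyond the mirror; bystander
- pencil: pencil, 171 mm long; bystander
- glasses: safety glasses, 126 mm wide; bystander
- dish: petri dish, 101 mm across, 16 mm high; bystander
- torch: loose torch lying on the table behind the bench, 104 mm long; bystander

How it is judged:
On the way, in this order (a step that is already met when the one before it is completed fails the run):
1. the mirror is turned to within about 11 degrees of facing the torch while the square still lies untouched (value of joint mirror between -0.2 and 0.2 rad and distance of square from where it was at the start of the episode below 0.01 m), for 0.2 s.
2. the square's blade lies across the bench on the torch side of the mirror (z of square in the frame of bench between 0.009 and 0.018 m and x of square in the frame of bench between -0.07 and -0.03 m and y of square in the frame of bench between -0.045 and 0.1 m and angle between the x axis of square and the x axis of bench, either way round below 0.2 rad), for 0.1 s.
At the end, for the whole second after the job is handed in: ends gripping the square at rest: stock on the guide edge and blade on the mirror foot with over 1 N each, origin 9 to 16 mm above the table, tilt under 3.4 deg, square and mirror each within 1.7 deg of square to the bench, blade edge within 3 mm of the foot face line (contact force between square and guide_edge above 1 N and contact force between square and mirror above 1 N and contact force between the fingers and square above 2 N and value of joint mirror between -0.03 and 0.03 rad and angle between the x axis of square and the x axis of bench, either way round below 0.03 rad and angle between the z axis of square and the z axis of bench, either way round below 0.06 rad and z of square in the frame of bench between 0.009 and 0.016 m and y of square in the frame of bench between -0.033 and -0.027 m and linear speed of square below 0.01 m/s); the arm keeps its last pose, push and grip.
It fails at once if a bystander is shifted by more than 15 mm (distance of any of magnifier, tape, pencil, glasses, dish, torch from where it was at the start of the episode above 0.015 m).
It also fails if it takes over 54 s, if anything falls off the work surface, if the arm or the gripper's body presses on something with over 40 N, if the wrist force passes 120 N, or if a joint passes its speed limit or range.

## Working session

There is one attempt and no reset: what is moved stays moved. The work goes in short steps, Python scripts to look and compute and a shell command to move; the robot and the scene stay as the last step left them, time stands still between calls to the robot, and variables do not carry over. Pictures are saved under pics/ and viewed, at most 10 in all, crops included, and the job is handed in when it is done.

```bash
mkdir -p pics; ls; cat > h.py <<'E'
import numpy as np, cv2
from station import ctrl, cams, workorder, silhouettes, landmark_of
def proj(c,P):
    T=np.linalg.inv(c["cam_to_world"]); p=T[:3,:3]@np.array(P)+T[:3,3]
    q=c["intrinsics"]@np.array([p[0],-p[1],-p[2]]); return q[:2]/q[2]
def onz(c,uv,z):
    M=np.array(c["cam_to_world"]); r=np.linalg.inv(c["intrinsics"])@np.array([uv[0],uv[1],1.]); r=M[:3,:3]@np.array([r[0],-r[1],-r[2]])
    return M[:3,3]+r*(z-M[2,3])/r[2]
def save(c,n): cv2.imwrite(f"pics/{n}.png",c["pixels"][:,:,::-1])
E
python3 - <<'E'
from h import *
s=ctrl.observe(); print(s)
for n in("top","side"):
    c=cams.camera(n); save(c,n+"0"); print(n,np.round(c["cam_to_world"],3).tolist(),c["intrinsics"])
    for t in("bench","mirror_axis","foot_face","square","square_grip","guide_edge","magnifier","tape","pencil","glasses","dish","torch"):
        print(t,[(np.round(d["point"],3).tolist(),round(d["score"],2)) for d in landmark_of(t,c)[:2]])
E
```

```text
pics
{'time_s': 0.0, 'qpos': array([ 1.10567386e+00,  2.91274845e-01, -1.54106587e-01,  1.12670162e+00,
        9.43625237e-06,  1.43149683e+00]), 'qd': array([ 0.00013025, -0.0014194 ,  0.00065712, -0.00043667,  0.0008328 ,
       -0.00054748]), 'effort': array([ 1.24776798e-03, -5.37138963e+01,  3.31377912e+01,  1.56978378e-02,
       -1.55208573e-05,  3.64212383e-06]), 'tcp_pos': array([0.16785048, 0.49700359, 0.23874249]), 'ee_rot': array([[-9.47387566e-01,  3.20088201e-01, -5.85571201e-04],
       [ 3.20088681e-01,  9.47386892e-01, -1.14579887e-03],
       [ 1.88005783e-04, -1.27295031e-03, -9.99999172e-01]]), 'contact_force': array([ 0.02877163, -0.37627774, -0.00174891]), 'torque': array([-0.00062937, -0.04551437, -0.02132431]), 'grasp_force': 0.0, 'gripper_width': 0.08541355251599543}
top [[0.022, 0.988, -0.151, 0.368], [-1.0, 0.024, 0.006, 0.057], [0.009, 0.151, 0.989, 1.5], [0.0, 0.0, 0.0, 1.0]] [[404.86601938   0.         277.45837252]
 [  0.         404.86601938 210.09618442]
 [  0.           0.           1.        ]]
bench [([0.628, 0.121, -0.002], 0.65)]
mirror_axis [([
[... 553 characters left out ...]
804], [0.0, 0.0, 0.0, 1.0]] [[434.55912312   0.         279.04933611]
 [  0.         434.55912312 207.20474208]
 [  0.           0.           1.        ]]
bench [([0.627, 0.121, 0.002], 0.9)]
mirror_axis [([0.62, 0.08, 0.114], 0.74)]
foot_face [([0.612, 0.086, 0.031], 0.63)]
square [([0.393, 0.122, 0.002], 0.85)]
square_grip [([0.446, 0.112, 0.026], 0.6), ([0.622, 0.082, 0.114], 0.34)]
guide_edge [([0.624, 0.127, 0.003], 0.57)]
magnifier [([0.439, 0.35, 0.004], 0.71), ([0.409, -0.184, 0.002], 0.6)]
tape [([0.697, -0.071, 0.001], 0.48), ([0.611, 0.086, 0.031], 0.32)]
pencil []
glasses [([0.398, -0.329, -0.007], 0.56)]
dish [([0.416, 0.461, -0.002], 0.6)]
torch [([0.764, 0.153, -0.001], 0.68)]
```

View pics/top0.png

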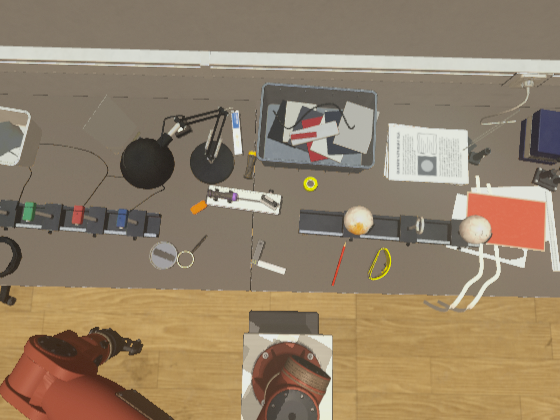

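View pics/side0.png

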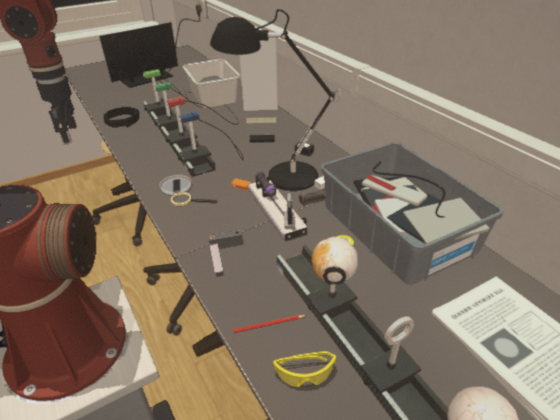

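The top view shows the bench from (207,196) to (281,200) with the mirror at about (268,200). The square's stock runs (262,242)–(258,262), and its blade runs right to (285,268). Next I'll fit box models to the silhouettes.

```bash
cat >> h.py <<'E'
from scipy.optimize import minimize
def box(a,b): return np.array([[x,y,z] for x in(a[0],b[0]) for y in(a[1],b[1]) for z in(a[2],b[2])])/1000.
SQ=[box((-22,0,0),(0,90,34)),box((0,0,13),(105,20,17))]
BE=[box((-35,-85,0),(35,185,25)),box((-38,-85,2),(-35,185,22))]
MI=[box((-33,-15,25),(33,15,39)),box((-30,-6,39),(30,6,89.5)),box((-17,-5,89.5),(17,5,113.5))]
S=4
def render(c,boxes,p,z):
    im=np.zeros((420*S,560*S),np.uint8); R=np.array([[np.cos(p[2]),-np.sin(p[2]),0],[np.sin(p[2]),np.cos(p[2]),0],[0,0,1]])
    for b in boxes:
        q=np.array([proj(c,R@v+[p[0],p[1],z]) for v in b])
        cv2.fillConvexPoly(im,cv2.convexHull(np.round((q+.5)*S).astype(np.int32)),1)
    return im>0
def fit(views,boxes,p0,z=0.,free=(0,1,2),ext=0):
    """views: list of (camera, mask[, ignore mask])"""
    big=[(c,cv2.resize(m.astype(np.float32),(560*S,420*S),interpolation=cv2.INTER_LINEAR)>.5) for c,m in views]
    free=list(free); sc=np.array([.01,.01,.15])[free]
    def cost(d):
        p=np.array(p0,float); p[free]+=d*sc
        return sum(1-(r&m).sum()/(r|m).sum() for c,m in big for r in [render(c,boxes,p,z)])
    r=minimize(cost,np.zeros(len(free)),method="Nelder-Mead",options=dict(initial_simplex=np.vstack([np.zeros(len(free)),np.eye(len(free))]),xatol=.01,fatol=1e-4,maxiter=120))
    p=np.array(p0,float); p[free]+=r.x*sc; return p,r.fun
E
python3 - <<'E'
from h import *
C=[cams.camera("top"),cams.camera("side")]
def m(t):
    o=[]
    for c in C:
        d=silhouettes(t,c); o.append((c,d[0]["pixels"])); print(t,[(round(e["score"],2),int(e["pixels"].sum())) for e in d[:3]])
    return o
mb,mm,ms=m("bench"),m("mirror"),m("square")
print("sq",[np.round(fit(v,SQ,(.393,.12,-1.45)),4) if 0 else fit(v,SQ,(.393,.12,-1.45)) for v in(ms,ms[:1],ms[1:])])
for a in range(2):
    v=mb[a][1]; print(np.argwhere(v).min(0),np.argwhere(v).max(0))
BT=BE+[box((-15,70,25),(15,180,67))]
for v in(mb,mb[:1],mb[1:]):
    print("be",fit(v,BE,(.627,.121,-.1)),fit(v,BT,(.627,.121,-.1)))
# mask outline angle in the top view
u=[(c,x|y) for (c,x),(_,y) in zip(mb,mm)]
print("be+mi",fit(u,BE,(.627,.121,-.1)))
for t0 in(.6,.8,1.,1.2): print("mi",t0,[fit(v,MI,(.622,.08,t0-.1),free=(0,1,2)) for v in(mm,mm[:1],mm[1:])])
for i,t in enumerate("ts"):
    k=C[i]["pixels"][170:230,190:300] if i==0 else C[i]["pixels"][160:245,230:340]
    cv2.imwrite(f"pics/crop{t}.png",cv2.resize(k,None,fx=5,fy=5,interpolation=cv2.INTER_CUBIC)[:,:,::-1])
a=cv2.imread("pics/cropt.png");b=cv2.imread("pics/crops.png")
cv2.imwrite("pics/crop.png",np.vstack([a[:170],b[:425]]) if a.shape[1]==b.shape[1] else a)
E
```

```text
bench [(0.88, 1580)]
bench [(0.85, 1910), (0.39, 231)]
mirror [(0.7, 143), (0.42, 1489)]
mirror [(0.54, 210)]
square [(0.52, 358)]
square [(0.91, 670), (0.26, 464)]
sq [(array([ 0.39287187,  0.11870614, -1.86437036]), np.float64(0.2992564727061149)), (array([ 0.38989664,  0.12030076, -1.85308032]), np.float64(0.15053410024650782)), (array([ 0.39395996,  0.11780823, -1.86579118]), np.float64(0.05594780588077575))]
[186 206] [215 281]
[172 249] [240 306]
be (array([ 0.6264081 ,  0.1235133 , -0.11957263]), np.float64(0.20121692681405257)) (array([ 0.62650845,  0.12113268, -0.12144057]), np.float64(0.16595837755329657))
be (array([ 0.62595975,  0.12543365, -0.11879461]), np.float64(0.06224066390041494)) (array([ 0.62608963,  0.12395893, -0.11713623]), np.float64(0.05761928993619603))
be (array([ 0.62811034,  0.12017967, -0.1286401 ]), np.float64(0.11607259008716009)) (array([ 0.6283801 ,  0.11990339, -0.11815781]), np.float64(0.09186101856258921))
be+mi (array([ 0.6264081 ,  0.1235133 , -0.11957263]), np.float64(0.20121692681405257))
mi 0.6 [(array([0.62291129, 0.0797886 , 1.03367797]), 
[... 229 characters left out ...]
2, 1.01884355]), np.float64(0.5057737354448449)), (array([0.62095609, 0.08031023, 1.05031581]), np.float64(0.16303946883068976)), (array([0.62079059, 0.0716071 , 1.00779746]), np.float64(0.2852473305731096))]
mi 1.0 [(array([0.62346187, 0.07932096, 1.01647245]), np.float64(0.5047042167282674)), (array([0.62130307, 0.0811758 , 1.0570416 ]), np.float64(0.16106390838566675)), (array([0.62589729, 0.07918939, 1.01988412]), np.float64(0.2570539880026661))]
mi 1.2 [(array([0.62305797, 0.07998515, 1.04007853]), np.float64(0.5155439246276874)), (array([0.62161061, 0.08117129, 1.05443759]), np.float64(0.16672773909857086)), (array([0.62589621, 0.0792035 , 1.02072734]), np.float64(0.2570539880026661))]
```

View pics/crop.png

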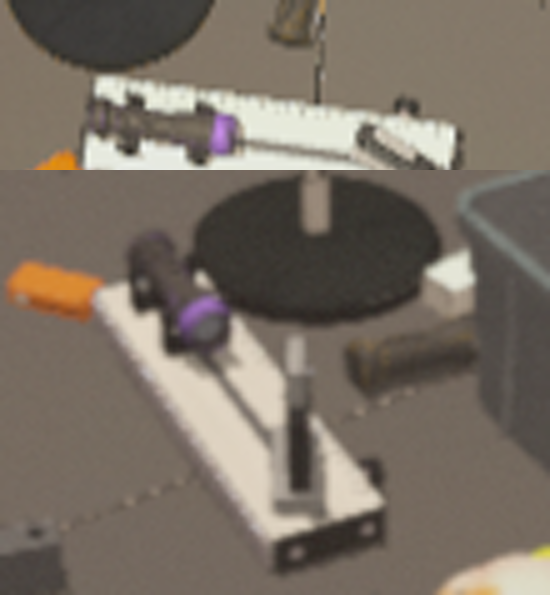

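The fits agree: bench yaw is about −0.12, the mirror's world yaw about 1.05 (joint about 1.16), and the square is at (0.393, 0.119) with yaw −1.866. I'll approach from the front and turn the jaws onto the tab.

```bash
python3 -m pendant '[{"x":-2.8,"y":-1.81},{"x":-2.8,"y":-1.81},{"x":-2.8,"y":-1.81},{"x":-2.8,"y":-1.81},{"x":-2.8,"y":-1.81},{"x":-2.8,"y":-1.81},{"x":-2.8,"y":-1.81},{"x":-2.8,"y":-1.81}]' && python3 -m pendant '[{"x":-2.8,"y":-1.81},{"x":-2.8,"y":-1.81},{"x":-2.8,"y":-1.81},{"x":-2.8,"y":-1.81},{"x":-2.8,"y":-1.81},{"x":-2.8,"y":-1.81},{"x":-2.8,"y":-1.81},{"x":-2.8,"y":-1.81}]' && python3 -m pendant '[{"az":-7.15},{"az":-7.15},{"az":-7.15},{"az":-7.15},{"az":-7.15},{"az":-7.15},{"az":-7.15},{"az":-7.15},{"az":-7.15},{"az":-7.15},{"az":-7.15},{}]'
cat >> h.py <<'E'
def rel(P,yaw=None):
    "shift in cm in the tool's axes from the measured pose to P; az in deg to bring tool y to the yaw"
    s=ctrl.observe(); R=s["ee_rot"]; d=R.T@(np.array(P)-s["tcp_pos"])*100; y=np.arctan2(R[1,1],R[0,1])
    print("t",round(s["time_s"],2),"tcp",np.round(s["tcp_pos"],4),"yaw",round(y,4),"rel cm",np.round(d,2),"az",None if yaw is None else round(np.degrees(-(yaw-y)),2),"F",np.round(s["contact_force"],1),"tau",np.round(s["torque"],2),"w",round(s["gripper_width"],4),"gf",round(s["grasp_force"],1))
E
python3 -c "
from h import *
rel((.6215,.079,.17),2.62); print(ctrl.observe()['qpos'])"
```

```text
t 1.7 tcp [0.168  0.4974 0.2393] yaw 1.245 rel cm [-56.35 -25.12   6.93] az -78.78 F [ 0.5 -0.1 -0.4] tau [ 0.   -0.04 -0.03] w 0.0853 gf 0.0
[ 1.10569828e+00  2.90697623e-01 -1.53414486e-01  1.12671808e+00
 -1.32312095e-05  1.43148662e+00]invalid input
```

```bash
python3 -m pendant '[{"ax":0,"ay":0,"az":0,"x":-2.8,"y":-1.81,"z":0,"fingers":8.54}]'
```

```text
time_s: 1.78
tcp_pos: [0.1872, 0.4738, 0.2392]
ee_rot: [[-0.948, 0.317, -0.001], [0.317, 0.948, 0.002], [0.001, 0.002, -1.0]]
contact_force: [-0.6, -0.5, -0.4]
gripper_width: 0.0854
grasp_force: 0.0
```

```bash
python3 -m pendant '[{"ax":0,"ay":0,"az":0,"x":-3.2,"y":-2.07,"z":0,"fingers":8.54},{"ax":0,"ay":0,"az":0,"x":-3.2,"y":-2.07,"z":0,"fingers":8.54},{"ax":0,"ay":0,"az":0,"x":-3.2,"y":-2.07,"z":0,"fingers":8.54},{"ax":0,"ay":0,"az":0,"x":-3.2,"y":-2.07,"z":0,"fingers":8.54},{"ax":0,"ay":0,"az":0,"x":-3.2,"y":-2.07,"z":0,"fingers":8.54},{"ax":0,"ay":0,"az":0,"x":-3.2,"y":-2.07,"z":0,"fingers":8.54},{"ax":0,"ay":0,"az":0,"x":-3.2,"y":-2.07,"z":0,"fingers":8.54},{"ax":0,"ay":0,"az":0,"x":-3.2,"y":-2.07,"z":0,"fingers":8.54},{"ax":0,"ay":0,"az":0,"x":-3.2,"y":-2.07,"z":0,"fingers":8.54},{"ax":0,"ay":0,"az":0,"x":-3.2,"y":-2.07,"z":0,"fingers":8.54},{"ax":0,"ay":0,"az":0,"x":-3.2,"y":-2.07,"z":0,"fingers":8.54},{"ax":0,"ay":0,"az":0,"x":-3.2,"y":-2.07,"z":0,"fingers":8.54}]' && python3 -m pendant '[{"ax":0,"ay":0,"az":-7.15,"x":0,"y":0,"z":0,"fingers":8.54},{"ax":0,"ay":0,"az":-7.15,"x":0,"y":0,"z":0,"fingers":8.54},{"ax":0,"ay":0,"az":-7.15,"x":0,"y":0,"z":0,"fingers":8.54},{"ax":0,"ay":0,"az":-7.15,"x":0,"y":0,"z":0,"fingers":8.54},{"ax":0,"ay":0,"az":-7.15,"x":0,"y":0,"z":0,"fingers":8.54},{"ax":0,"ay":0,"az":-7.15,"x":0,"y":0,"z":0,"fingers":8.54},{"ax":0,"ay":0,"az":-7.15,"x":0,"y":0,"z":0,"fingers":8.54},{"ax":0,"ay":0,"az":-7.15,"x":0,"y":0,"z":0,"fingers":8.54},{"ax":0,"ay":0,"az":-7.15,"x":0,"y":0,"z":0,"fingers":8.54},{"ax":0,"ay":0,"az":-7.15,"x":0,"y":0,"z":0,"fingers":8.54},{"ax":0,"ay":0,"az":-7.15,"x":0,"y":0,"z":0,"fingers":8.54},{"ax":0,"ay":0,"az":0,"x":0,"y":0,"z":0,"fingers":8.54}]'
python3 -c "
from h import *
rel((.6215,.079,.17),2.62); print(ctrl.observe()['qpos'])"
```

```text
time_s: 2.78
tcp_pos: [0.474, 0.1112, 0.2395]
ee_rot: [[-0.947, 0.32, 0.0], [0.32, 0.947, 0.0], [-0.0, 0.0, -1.0]]
contact_force: [1.7, 0.8, 0.0]
gripper_width: 0.0854
grasp_force: 0.0
time_s: 3.78
tcp_pos: [0.4731, 0.113, 0.2393]
ee_rot: [[-0.495, -0.869, 0.0], [-0.869, 0.495, -0.0], [-0.0, -0.0, -1.0]]
contact_force: [0.4, 0.0, -0.8]
gripper_width: 0.0855
grasp_force: 0.0
t 3.78 tcp [0.4731 0.113  0.2393] yaw 2.6235 rel cm [ -4.4  -14.58   6.94] az 0.2 F [ 0.4  0.  -0.8] tau [ 0.02  0.04 -0.03] w 0.0855 gf 0.0
[ 8.40639623e-02  2.17440057e-01 -2.51757036e-01  1.10149629e+00
 -2.06817628e-05 -9.68596983e-01]
```

```bash
python3 -m pendant '[{"ax":0,"ay":0,"az":0,"x":-0.88,"y":-2.92,"z":1.39,"fingers":8.54},{"ax":0,"ay":0,"az":0,"x":-0.88,"y":-2.92,"z":1.39,"fingers":8.54},{"ax":0,"ay":0,"az":0,"x":-0.88,"y":-2.92,"z":1.39,"fingers":8.54},{"ax":0,"ay":0,"az":0,"x":-0.88,"y":-2.92,"z":1.39,"fingers":8.54},{"ax":0,"ay":0,"az":0,"x":-0.88,"y":-2.92,"z":1.39,"fingers":8.54},{"ax":0,"ay":0,"az":0,"x":0,"y":0,"z":0,"fingers":8.54}]'
python3 - <<'E'
from h import *
rel((.6215,.079,.10),2.62)
c=cams.camera("side"); t=cams.camera("top"); k=c["pixels"][100:240,200:360]; print(proj(c,(.6215,.079,.1135)),proj(c,ctrl.observe()["tcp_pos"]))
print([(d["point"],d["score"]) for x in(c,t) for d in landmark_of("mirror_axis",x)[:2]])
cv2.imwrite("pics/above.png",cv2.resize(k,None,fx=4,fy=4,interpolation=cv2.INTER_CUBIC)[:,:,::-1])
E
```

```text
time_s: 4.28
tcp_pos: [0.6244, 0.0764, 0.1657]
ee_rot: [[-0.506, -0.863, -0.002], [-0.863, 0.506, -0.001], [0.002, 0.002, -1.0]]
contact_force: [-1.5, 1.2, -1.0]
gripper_width: 0.085
grasp_force: 0.0
t 4.28 tcp [0.6244 0.0764 0.1657] yaw 2.6112 rel cm [-0.08  0.37  6.57] az -0.5 F [-1.5  1.2 -1. ] tau [-0.01  0.18  0.03] w 0.085 gf 0.0
[288.23261668 196.0578007 ] [288.2940586  179.45691796]
[([0.6195, 0.0828, 0.1112], 0.72)]
```

View pics/above.png

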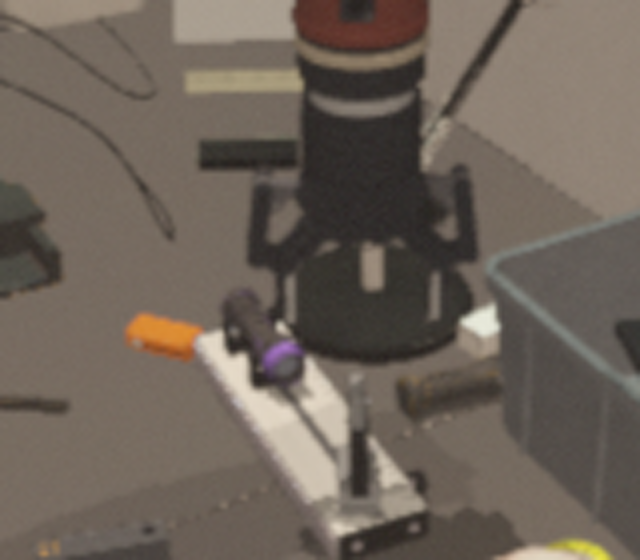

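The side view shows the open jaws (tips at about (290,300) and (437,300) in the crop) centred over the tab top at (358,378), so I'll descend and close.

```bash
python3 -m pendant '[{"ax":0,"ay":0,"az":0,"x":0,"y":0.3,"z":2.2,"fingers":8.54},{"ax":0,"ay":0,"az":0,"x":0,"y":0,"z":2.2,"fingers":8.54},{"ax":0,"ay":0,"az":0,"x":0,"y":0,"z":2.1,"fingers":8.54},{"ax":0,"ay":0,"az":0,"x":0,"y":0,"z":0,"fingers":8.54},{"ax":0,"ay":0,"az":0,"x":0,"y":0,"z":0,"fingers":3},{"ax":0,"ay":0,"az":0,"x":0,"y":0,"z":0,"fingers":1.8},{"ax":0,"ay":0,"az":0,"x":0,"y":0,"z":0,"fingers":1.8},{"ax":0,"ay":0,"az":0,"x":0,"y":0,"z":0,"fingers":1.8},{"ax":0,"ay":0,"az":0,"x":0,"y":0,"z":0,"fingers":1.8},{"ax":0,"ay":0,"az":0,"x":0,"y":0,"z":0,"fingers":1.8}]' 25
python3 -c "
from h import *
rel((.6215,.079,.10),2.62)"
```

```text
time_s: 5.32
tcp_pos: [0.6192, 0.0796, 0.1055]
ee_rot: [[-0.5, -0.866, 0.001], [-0.866, 0.5, -0.0], [-0.0, -0.001, -1.0]]
contact_force: [0.7, 0.9, -0.5]
gripper_width: 0.0178
grasp_force: 0.0
t 5.32 tcp [0.6192 0.0796 0.1055] yaw 2.6176 rel cm [-0.06 -0.23  0.55] az -0.14 F [ 0.7  0.9 -0.5] tau [ 0.04 -0.01 -0.  ] w 0.0178 gf 0.0
```

```bash
python3 -m pendant '[{"ax":0,"ay":0,"az":0,"x":0,"y":0,"z":0,"fingers":0.5},{"ax":0,"ay":0,"az":0,"x":0,"y":0,"z":0,"fingers":0.5},{"ax":0,"ay":0,"az":0,"x":0,"y":0,"z":0,"fingers":0.5},{"ax":0,"ay":0,"az":0,"x":0,"y":0,"z":0,"fingers":0.5}]' 25
python3 -c "
from h import *
rel((.6215,.079,.10),2.62)"
```

```text
time_s: 5.65
tcp_pos: [0.6209, 0.0787, 0.1055]
ee_rot: [[-0.501, -0.865, 0.004], [-0.865, 0.501, -0.001], [-0.001, -0.004, -1.0]]
contact_force: [5.8, -4.0, 0.1]
gripper_width: 0.0088
grasp_force: 32.0
t 5.65 tcp [0.6209 0.0787 0.1055] yaw 2.6168 rel cm [-0.06 -0.03  0.55] az -0.18 F [ 5.8 -4.   0.1] tau [-0.71 -1.05 -0.03] w 0.0088 gf 32.0
```

```bash
python3 -m pendant '[{"ax":0,"ay":0,"az":0,"x":0,"y":-0.2,"z":0,"fingers":0.5},{"ax":0,"ay":0,"az":5,"x":0,"y":0,"z":0,"fingers":0.5},{"ax":0,"ay":0,"az":6.8,"x":0,"y":0,"z":0,"fingers":0.5},{"ax":0,"ay":0,"az":6.8,"x":0,"y":0,"z":0,"fingers":0.5},{"ax":0,"ay":0,"az":6.8,"x":0,"y":0,"z":0,"fingers":0.5},{"ax":0,"ay":0,"az":6.8,"x":0,"y":0,"z":0,"fingers":0.5},{"ax":0,"ay":0,"az":6.8,"x":0,"y":0,"z":0,"fingers":0.5},{"ax":0,"ay":0,"az":6.8,"x":0,"y":0,"z":0,"fingers":0.5},{"ax":0,"ay":0,"az":6.8,"x":0,"y":0,"z":0,"fingers":0.5},{"ax":0,"ay":0,"az":6.8,"x":0,"y":0,"z":0,"fingers":0.5},{"ax":0,"ay":0,"az":5,"x":0,"y":0,"z":0,"fingers":0.5},{"ax":0,"ay":0,"az":2.4,"x":0,"y":0,"z":0,"fingers":0.5}]' 25
python3 -m pendant '[{"ax":0,"ay":0,"az":0,"x":0,"y":0,"z":0,"fingers":0.5},{"ax":0,"ay":0,"az":0,"x":0,"y":0,"z":0,"fingers":0.5}]' 
python3 - <<'E'
from h import *
rel((.6215,.079,.10),1.451)
c=cams.camera("side"); t=cams.camera("top"); k=c["pixels"][140:240,220:340]
for x in(c,t): print([(np.round(d["point"],3),d["score"]) for n in("mirror_axis","foot_face") for d in landmark_of(n,x)[:1]])
for x in(c,t):
  for d in silhouettes("bench",x)[:1]: print(fit([(x,d["pixels"])],BE+[box((-15,70,25),(15,180,67))],(.627,.121,-.12)))
cv2.imwrite("pics/turned.png",cv2.resize(k,None,fx=5,fy=5,interpolation=cv2.INTER_CUBIC)[:,:,::-1])
E
```

```text
time_s: 6.65
tcp_pos: [0.6209, 0.0791, 0.1055]
ee_rot: [[-0.992, 0.123, 0.001], [0.123, 0.992, 0.001], [-0.001, 0.001, -1.0]]
contact_force: [-0.3, 1.3, 6.3]
gripper_width: 0.0087
grasp_force: 32.8
time_s: 6.82
tcp_pos: [0.6209, 0.0791, 0.1055]
ee_rot: [[-0.993, 0.119, 0.001], [0.119, 0.993, 0.001], [-0.001, 0.001, -1.0]]
contact_force: [-0.7, 1.8, 5.4]
gripper_width: 0.0095
grasp_force: 32.8
t 6.82 tcp [0.6209 0.0791 0.1055] yaw 1.4517 rel cm [-0.06 -0.    0.55] az 0.04 F [-0.7  1.8  5.4] tau [ 0.58  0.21 -0.01] w 0.0095 gf 32.8
[(array([0.619, 0.082, 0.112]), 0.95), (array([0.624, 0.094, 0.032]), 0.59)]
[]
(array([ 0.6295065 ,  0.11944738, -0.11069122]), np.float64(0.09938476100331284))
(array([ 0.62830875,  0.13408901, -0.10660703]), np.float64(0.5248534390223764))
```

View pics/turned.png

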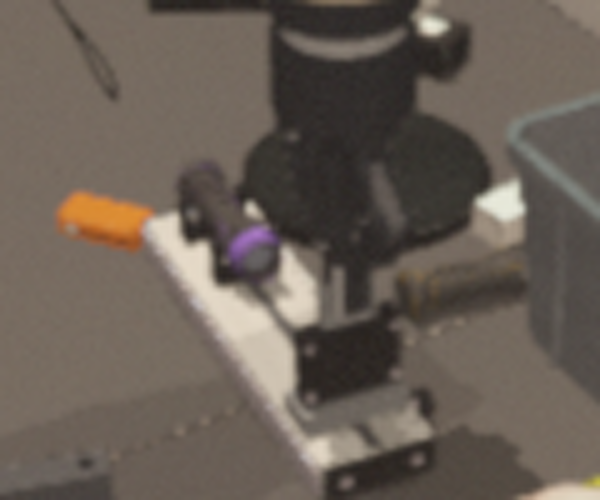

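The side view shows the back of the mirror frame at about (350,360) in the crop, square across the bench, and the measured axis matches my bench fit. I'll release, rise and move over the square.

```bash
python3 -m pendant '[{"ax":0,"ay":0,"az":0,"x":0,"y":0,"z":0,"fingers":4},{"ax":0,"ay":0,"az":0,"x":0,"y":0,"z":0,"fingers":5},{"ax":0,"ay":0,"az":0,"x":0,"y":0,"z":0,"fingers":5},{"ax":0,"ay":0,"az":0,"x":0,"y":0,"z":0,"fingers":5},{"ax":0,"ay":0,"az":0,"x":0,"y":0,"z":-2,"fingers":6},{"ax":0,"ay":0,"az":0,"x":0,"y":0,"z":-3,"fingers":6},{"ax":0,"ay":0,"az":0,"x":0,"y":0,"z":-3,"fingers":6},{"ax":0,"ay":0,"az":5,"x":0,"y":0,"z":0,"fingers":6},{"ax":0,"ay":0,"az":4.8,"x":0,"y":0,"z":0,"fingers":6},{"ax":0,"ay":0,"az":0,"x":0,"y":0,"z":0,"fingers":6}]'
python3 -c "
from h import *
rel((.447,.112,.08),1.28)"
```

```text
time_s: 8.05
tcp_pos: [0.6208, 0.0785, 0.1853]
ee_rot: [[-0.957, 0.29, 0.001], [0.29, 0.957, -0.0], [-0.001, 0.0, -1.0]]
contact_force: [0.1, -0.1, 0.1]
gripper_width: 0.0601
grasp_force: 0.0
t 8.05 tcp [0.6208 0.0785 0.1853] yaw 1.277 rel cm [17.62 -1.83 10.51] az -0.17 F [ 0.1 -0.1  0.1] tau [ 0.03 -0.05 -0.  ] w 0.0601 gf 0.0
```

```bash
python3 -m pendant '[{"ax":0,"ay":0,"az":0,"x":2.94,"y":-0.3,"z":0,"fingers":6},{"ax":0,"ay":0,"az":0,"x":2.94,"y":-0.3,"z":0.5,"fingers":6},{"ax":0,"ay":0,"az":0,"x":2.94,"y":-0.3,"z":2.5,"fingers":6},{"ax":0,"ay":0,"az":0,"x":2.94,"y":-0.3,"z":2.5,"fingers":6},{"ax":0,"ay":0,"az":0,"x":2.94,"y":-0.3,"z":2.5,"fingers":6},{"ax":0,"ay":0,"az":0,"x":2.94,"y":-0.3,"z":2.5,"fingers":6},{"ax":0,"ay":0,"az":0,"x":0,"y":0,"z":0,"fingers":6},{"ax":0,"ay":0,"az":0,"x":0,"y":0,"z":0,"fingers":6}]'
python3 - <<'E'
from h import *
rel((.447,.112,.023),1.28)
C=[cams.camera("top"),cams.camera("side")]
for c in C:
  d=silhouettes("mirror",c); print(d and (d[0]["score"],d[0]["pixels"].sum()))
  if d: print("mi",fit([(c,d[0]["pixels"])],MI,(.6209,.0791,-.12)))
  d=silhouettes("square",c); print(d and (d[0]["score"],d[0]["pixels"].sum()), [np.round(e["point"],3) for n in ("square","square_grip") for e in landmark_of(n,c)[:1]])
k=[c["pixels"][a:a+75,b:b+110] for c,a,b in((C[0],170,215),(C[1],200,185))]
k.insert(1,C[1]["pixels"][165:240,230:340])
cv2.imwrite("pics/pre.png",cv2.resize(np.vstack(k[:2] if 0 else [k[1],k[2]]),None,fx=4,fy=4,interpolation=cv2.INTER_CUBIC)[:,:,::-1])
E
```

```text
time_s: 8.72
tcp_pos: [0.4428, 0.1118, 0.0782]
ee_rot: [[-0.959, 0.283, -0.005], [0.283, 0.959, -0.0], [0.005, -0.002, -1.0]]
contact_force: [0.6, -0.4, -0.1]
gripper_width: 0.0601
grasp_force: 0.0
t 8.72 tcp [0.4428 0.1118 0.0782] yaw 1.2842 rel cm [-0.42  0.14  5.52] az 0.24 F [ 0.6 -0.4 -0.1] tau [ 0.03 -0.13 -0.01] w 0.0601 gf 0.0
[]
[] [array([ 0.626,  0.124, -0.001])]
(0.91, np.int64(594))
mi (array([ 0.62456577,  0.07801072, -0.14914881]), np.float64(0.05674615152429818))
(0.91, np.int64(629)) [array([0.391, 0.12 , 0.003]), array([0.446, 0.112, 0.026])]
```

View pics/pre.png

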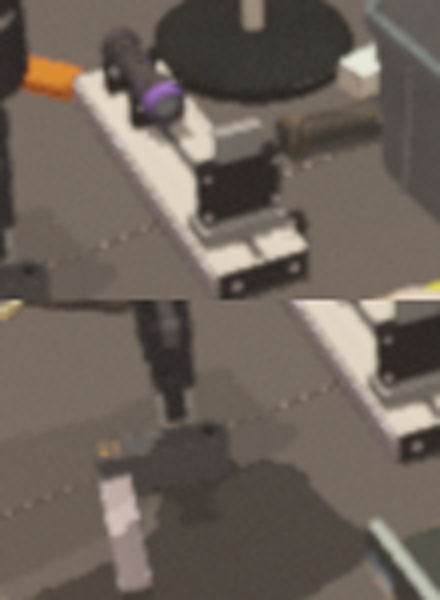

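The mirror is square to the bench and the gripper is over the stock at about (185,440) in the lower crop. Next I'll descend and grip.

```bash
python3 -m pendant '[{"ax":0,"ay":0,"az":0,"x":-0.3,"y":0.1,"z":2,"fingers":6},{"ax":0,"ay":0,"az":0,"x":0,"y":0,"z":2,"fingers":6},{"ax":0,"ay":0,"az":0,"x":0,"y":0,"z":1.5,"fingers":6},{"ax":0,"ay":0,"az":0,"x":0,"y":0,"z":0,"fingers":6},{"ax":0,"ay":0,"az":0,"x":0,"y":0,"z":0,"fingers":4},{"ax":0,"ay":0,"az":0,"x":0,"y":0,"z":0,"fingers":3},{"ax":0,"ay":0,"az":0,"x":0,"y":0,"z":0,"fingers":1.5},{"ax":0,"ay":0,"az":0,"x":0,"y":0,"z":0,"fingers":1.5},{"ax":0,"ay":0,"az":0,"x":0,"y":0,"z":0,"fingers":1.5},{"ax":0,"ay":0,"az":0,"x":0,"y":0,"z":0,"fingers":1.5},{"ax":0,"ay":0,"az":0,"x":0,"y":0,"z":0,"fingers":1.5},{"ax":0,"ay":0,"az":0,"x":0,"y":0,"z":0,"fingers":1.5}]' 60
python3 -c "
from h import *
rel((.447,.112,.023),1.28)"
```

```text
time_s: 10.22
tcp_pos: [0.4505, 0.1121, 0.026]
ee_rot: [[-0.958, 0.286, 0.002], [0.286, 0.958, 0.0], [-0.002, 0.001, -1.0]]
contact_force: [-1.1, 0.5, 5.7]
gripper_width: 0.0207
grasp_force: 58.8
t 10.22 tcp [0.4505 0.1121 0.026 ] yaw 1.2808 rel cm [ 0.33 -0.11  0.3 ] az 0.05 F [-1.1  0.5  5.7] tau [ 0.17  0.25 -0.09] w 0.0207 gf 58.8
```

```bash
python3 -m pendant '[{"ax":0,"ay":0,"az":0,"x":0,"y":0,"z":-1.5,"fingers":1.5},{"ax":0,"ay":0,"az":0,"x":0,"y":0,"z":-2.5,"fingers":1.5},{"ax":0,"ay":0,"az":0,"x":0,"y":0,"z":-2.5,"fingers":1.5},{"ax":0,"ay":0,"az":0,"x":0,"y":0,"z":-2.5,"fingers":1.5},{"ax":0,"ay":0,"az":-4,"x":0,"y":0,"z":0,"fingers":1.5},{"ax":0,"ay":0,"az":-7,"x":0,"y":0,"z":0,"fingers":1.5},{"ax":0,"ay":0,"az":-7,"x":0,"y":0,"z":0,"fingers":1.5},{"ax":0,"ay":0,"az":-7,"x":0,"y":0,"z":0,"fingers":1.5},{"ax":0,"ay":0,"az":-7,"x":0,"y":0,"z":0,"fingers":1.5},{"ax":0,"ay":0,"az":-7,"x":0,"y":0,"z":0,"fingers":1.5},{"ax":0,"ay":0,"az":-7,"x":0,"y":0,"z":0,"fingers":1.5},{"ax":0,"ay":0,"az":-7,"x":0,"y":0,"z":0,"fingers":1.5}]' && python3 -m pendant '[{"ax":0,"ay":0,"az":-7,"x":0,"y":0,"z":0,"fingers":1.5},{"ax":0,"ay":0,"az":-7,"x":0,"y":0,"z":0,"fingers":1.5},{"ax":0,"ay":0,"az":-7,"x":0,"y":0,"z":0,"fingers":1.5},{"ax":0,"ay":0,"az":-7,"x":0,"y":0,"z":0,"fingers":1.5},{"ax":0,"ay":0,"az":-7,"x":0,"y":0,"z":0,"fingers":1.5},{"ax":0,"ay":0,"az":-7,"x":0,"y":0,"z":0,"fingers":1.5},{"ax":0,"ay":0,"az":-4.6,"x":0,"y":0,"z":0,"fingers":1.5},{"ax":0,"ay":0,"az":0,"x":0,"y":0,"z":0,"fingers":1.5},{"ax":0,"ay":0,"az":0,"x":0,"y":0,"z":0,"fingers":1.5}]'
python3 - <<'E'
from h import *
rel((.5727,.1726,.115),3.022)
C=[cams.camera("top"),cams.camera("side")]
print("lamp",onz(C[0],(148,163),.45),onz(C[0],(215,110),.4))
for c in C: print([np.round(e["point"],3) for n in ("square","square_grip") for e in landmark_of(n,c)[:1]])
k=C[1]["pixels"][110:260,180:360]
cv2.imwrite("pics/held.png",cv2.resize(k,None,fx=4,fy=4,interpolation=cv2.INTER_CUBIC)[:,:,::-1])
E
```

```text
time_s: 11.22
tcp_pos: [0.4495, 0.1119, 0.1153]
ee_rot: [[-0.801, -0.598, 0.0], [-0.598, 0.801, 0.0], [-0.0, -0.0, -1.0]]
contact_force: [-0.3, 0.4, -4.2]
gripper_width: 0.0204
grasp_force: 60.0
time_s: 11.97
tcp_pos: [0.4496, 0.1119, 0.1152]
ee_rot: [[-0.125, -0.992, 0.0], [-0.992, 0.125, 0.0], [-0.0, -0.0, -1.0]]
contact_force: [-0.3, -0.0, -3.3]
gripper_width: 0.0207
grasp_force: 60.0
t 11.97 tcp [0.4496 0.1119 0.1152] yaw 3.0164 rel cm [ -7.56 -11.46   0.02] az -0.32 F [-0.3 -0.  -3.3] tau [0.03 0.01 0.03] w 0.0207 gf 60.0
lamp [0.64691712 0.3975478  0.45      ] [0.82035798 0.23439616 0.4       ]
[array([ 0.763,  0.154, -0.002])]
[array([0.456, 0.053, 0.093]), array([0.447, 0.106, 0.113])]
```

View pics/held.png

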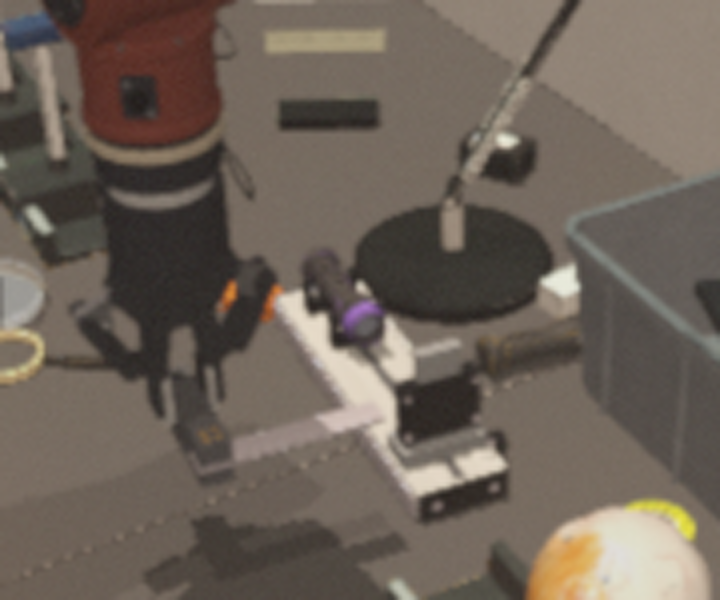

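The side view shows the square held level, stock at about (210,430) and blade pointing at the bench. I'll fit its held pose.

```bash
python3 -m pendant '[{"ax":0,"ay":0,"az":-0.3,"x":-3,"y":0,"z":0,"fingers":1.5},{"ax":0,"ay":0,"az":0,"x":-3,"y":0,"z":0,"fingers":1.5},{"ax":0,"ay":0,"az":0,"x":-1.5,"y":0,"z":0,"fingers":1.5},{"ax":0,"ay":0,"az":0,"x":0,"y":0,"z":0,"fingers":1.5},{"ax":0,"ay":0,"az":0,"x":0,"y":0,"z":0,"fingers":1.5}]'
python3 - <<'E'
from h import *
rel((.5727,.1726,.115),3.022)
s=ctrl.observe(); c=cams.camera("side"); p=s["tcp_pos"]
d=silhouettes("square",c); th=-.12; R=np.array([[np.cos(th),-np.sin(th)],[np.sin(th),np.cos(th)]])
for e in d[:2]:
  g=np.r_[p[:2]+R@[.011,-.057],th]
  q,f=fit([(c,e["pixels"])],SQ,g,z=p[2]-.026); print(e["score"],e["pixels"].sum(),q,f,"guess",g,"square in bench axes rel tcp",R.T@(q[:2]-p[:2]))
print([np.round(e["point"],3) for n in ("square","square_grip") for e in landmark_of(n,c)[:1]])
E
```

```text
time_s: 12.68
tcp_pos: [0.4583, 0.1868, 0.1146]
ee_rot: [[-0.116, -0.993, -0.0], [-0.993, 0.116, -0.0], [0.0, 0.0, -1.0]]
contact_force: [0.3, -0.6, -3.1]
gripper_width: 0.0207
grasp_force: 60.0
t 12.68 tcp [0.4583 0.1868 0.1146] yaw 3.0256 rel cm [  0.09 -11.53  -0.04] az 0.21 F [ 0.3 -0.6 -3.1] tau [ 0.05 -0.   -0.02] w 0.0207 gf 60.0
0.57 415 [ 0.46509254  0.12928184 -0.17265561] 0.2556390977443609 guess [ 0.46242436  0.12892676 -0.12      ] square in bench axes rel tcp [ 0.01360649 -0.05632806]
[array([0.465, 0.13 , 0.092]), array([0.455, 0.184, 0.113])]
```

```bash
python3 -m pendant '[{"ax":0,"ay":0,"az":0.2,"x":0,"y":-2.3,"z":0,"fingers":1.5},{"ax":0,"ay":0,"az":0,"x":0,"y":-2.3,"z":0,"fingers":1.5},{"ax":0,"ay":0,"az":0,"x":0,"y":-2.3,"z":0,"fingers":1.5},{"ax":0,"ay":0,"az":0,"x":0,"y":-2.3,"z":0,"fingers":1.5},{"ax":0,"ay":0,"az":0,"x":0,"y":-2.3,"z":0,"fingers":1.5},{"ax":0,"ay":0,"az":0,"x":0,"y":0,"z":1.5,"fingers":1.5},{"ax":0,"ay":0,"az":0,"x":0,"y":0,"z":1.5,"fingers":1.5},{"ax":0,"ay":0,"az":0,"x":0,"y":0,"z":1.5,"fingers":1.5},{"ax":0,"ay":0,"az":0,"x":0,"y":0,"z":1.5,"fingers":1.5},{"ax":0,"ay":0,"az":0,"x":0,"y":0,"z":0,"fingers":1.5},{"ax":0,"ay":0,"az":0,"x":0,"y":0,"z":0,"fingers":1.5}]'
python3 - <<'E'
from h import *
rel((.5727,.1726,.039),3.022)
s=ctrl.observe(); c=cams.camera("side"); p=s["tcp_pos"]
print([np.round(e["point"],3) for n in ("square","square_grip") for e in landmark_of(n,c)[:1]])
k=c["pixels"][130:240,210:350]
cv2.imwrite("pics/hover.png",cv2.resize(k,None,fx=5,fy=5,interpolation=cv2.INTER_CUBIC)[:,:,::-1])
E
```

```text
time_s: 13.8
tcp_pos: [0.572, 0.1718, 0.0544]
ee_rot: [[-0.121, -0.993, -0.002], [-0.993, 0.121, -0.0], [0.001, 0.002, -1.0]]
contact_force: [-0.4, -0.1, -3.1]
gripper_width: 0.0206
grasp_force: 60.0
t 13.8 tcp [0.572  0.1718 0.0544] yaw 3.0199 rel cm [-0.09 -0.06  1.54] az -0.12 F [-0.4 -0.1 -3.1] tau [ 0.08 -0.01  0.03] w 0.0206 gf 60.0
[array([0.577, 0.114, 0.031]), array([0.569, 0.17 , 0.058])]
```

View pics/hover.png

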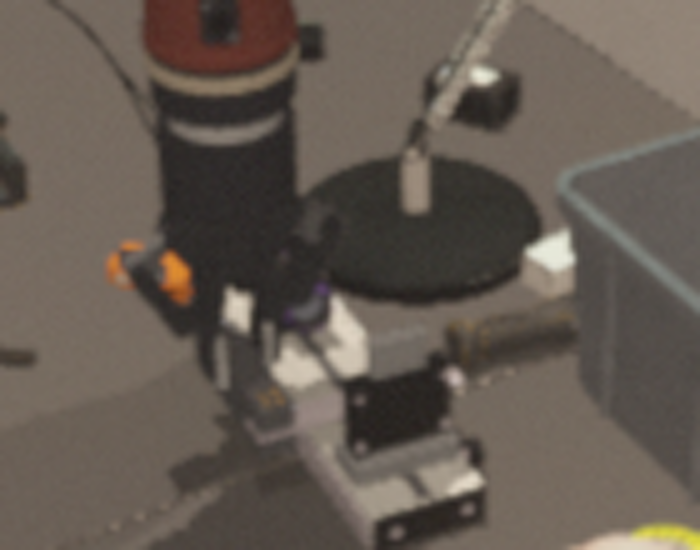

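The stock at about (255,400) is just outside the guide edge, and the blade is behind the mirror frame on the torch side. I'll lower gently.

```bash
python3 -m pendant '[{"ax":0,"ay":0,"az":0,"x":0,"y":0,"z":0.5,"fingers":1.5},{"ax":0,"ay":0,"az":0,"x":0,"y":0,"z":0.4,"fingers":1.5},{"ax":0,"ay":0,"az":0,"x":0,"y":0,"z":0.3,"fingers":1.5},{"ax":0,"ay":0,"az":0,"x":0,"y":0,"z":0.2,"fingers":1.5},{"ax":0,"ay":0,"az":0,"x":0,"y":0,"z":0,"fingers":1.5},{"ax":0,"ay":0,"az":0,"x":0,"y":0,"z":0,"fingers":1.5}]'
python3 -c "
from h import *
rel((.5727,.1726,.039),3.022)"
```

```text
time_s: 14.45
tcp_pos: [0.5725, 0.1726, 0.0406]
ee_rot: [[-0.12, -0.993, -0.0], [-0.993, 0.12, -0.0], [0.0, 0.0, -1.0]]
contact_force: [-0.9, 0.2, -2.5]
gripper_width: 0.0204
grasp_force: 60.2
t 14.45 tcp [0.5725 0.1726 0.0406] yaw 3.021 rel cm [-0.   -0.01  0.16] az -0.06 F [-0.9  0.2 -2.5] tau [ 0.09  0.04 -0.01] w 0.0204 gf 60.2
```

```bash
python3 -m pendant '[{"ax":0,"ay":0,"az":0,"x":0,"y":0,"z":0.12,"fingers":1.5},{"ax":0,"ay":0,"az":0,"x":0,"y":-0.4,"z":0,"fingers":1.5},{"ax":0,"ay":0,"az":0,"x":0,"y":-0.3,"z":0,"fingers":1.5},{"ax":0,"ay":0,"az":0,"x":0,"y":0,"z":0,"fingers":1.5},{"ax":0,"ay":0,"az":0,"x":0,"y":0,"z":0,"fingers":1.5}]'
python3 -m pendant '[{"ax":0,"ay":0,"az":0,"x":0,"y":-0.2,"z":0,"fingers":1.5},{"ax":0,"ay":0,"az":0,"x":0,"y":0,"z":0,"fingers":1.5},{"ax":0,"ay":0,"az":0,"x":0,"y":0,"z":0,"fingers":1.5}]'
python3 -c "
from h import *
rel((.5727,.1726,.039),3.022)"
```

```text
time_s: 14.87
tcp_pos: [0.5801, 0.1717, 0.0397]
ee_rot: [[-0.121, -0.993, 0.0], [-0.993, 0.121, 0.0], [-0.0, -0.0, -1.0]]
contact_force: [0.3, 0.1, -3.3]
gripper_width: 0.0206
grasp_force: 60.2
time_s: 15.12
tcp_pos: [0.5817, 0.1715, 0.0396]
ee_rot: [[-0.12, -0.993, 0.0], [-0.993, 0.12, 0.0], [-0.0, -0.0, -1.0]]
contact_force: [0.0, 0.3, -4.0]
gripper_width: 0.02
grasp_force: 60.2
t 15.12 tcp [0.5817 0.1715 0.0396] yaw 3.0208 rel cm [-0.    0.91  0.06] az -0.07 F [ 0.   0.3 -4. ] tau [0.1  0.01 0.  ] w 0.02 gf 60.2
```

```bash
for i in 1 2; do python3 -m pendant '[{"ax":0,"ay":0,"az":0,"x":0,"y":-0.1,"z":0,"fingers":1.5},{"ax":0,"ay":0,"az":0,"x":0,"y":-0.1,"z":0,"fingers":1.5},{"ax":0,"ay":0,"az":0,"x":0,"y":0,"z":0,"fingers":1.5}]' | grep -E 'tcp|force:'; done
python3 -c "
from h import *
rel((.5727,.1726,.039),3.022)"
```

```text
tcp_pos: [0.5831, 0.1713, 0.0395]
contact_force: [-1.3, 0.7, -1.8]
grasp_force: 60.3
tcp_pos: [0.5833, 0.1712, 0.0392]
contact_force: [-7.9, 0.6, 2.4]
grasp_force: 60.9
t 15.62 tcp [0.5833 0.1712 0.0392] yaw 3.0216 rel cm [-0.01  1.07  0.02] az -0.03 F [-7.9  0.6  2.4] tau [0.27 1.88 0.13] w 0.0205 gf 60.9
```

```bash
python3 -m pendant '[{"ax":0,"ay":0,"az":0,"x":0.3,"y":0,"z":-0.05,"fingers":1.5},{"ax":0,"ay":0,"az":0,"x":0.3,"y":0,"z":0,"fingers":1.5},{"ax":0,"ay":0,"az":0,"x":0.3,"y":0,"z":0,"fingers":1.5},{"ax":0,"ay":0,"az":0,"x":0.2,"y":0,"z":0,"fingers":1.5},{"ax":0,"ay":0,"az":0,"x":0,"y":0,"z":0,"fingers":1.5}]' | grep -E 'tcp|force:';  for i in 1 2; do python3 -m pendant '[{"ax":0,"ay":0,"az":0,"x":0.1,"y":0,"z":0,"fingers":1.5},{"ax":0,"ay":0,"az":0,"x":0.1,"y":0,"z":0,"fingers":1.5},{"ax":0,"ay":0,"az":0,"x":0,"y":0,"z":0,"fingers":1.5}]' | grep -E 'tcp|force:'; done
python3 -c "
from h import *
rel((.5727,.1726,.039),3.022)"
```

```text
tcp_pos: [0.5821, 0.1607, 0.0394]
contact_force: [-6.7, 3.2, -2.9]
grasp_force: 60.3
tcp_pos: [0.5819, 0.159, 0.0393]
contact_force: [-6.6, 3.5, -2.8]
grasp_force: 60.2
tcp_pos: [0.5817, 0.157, 0.0394]
contact_force: [-5.7, 4.8, -2.8]
grasp_force: 60.2
t 16.53 tcp [0.5817 0.157  0.0394] yaw 3.0219 rel cm [-1.44  1.07  0.05] az -0.0 F [-5.7  4.8 -2.8] tau [1.06 1.39 0.15] w 0.0207 gf 60.2
```

```bash
for i in 1 2; do python3 -m pendant '[{"ax":0,"ay":0,"az":0,"x":0.1,"y":-0.07,"z":0,"fingers":1.5},{"ax":0,"ay":0,"az":0,"x":0,"y":0,"z":0,"fingers":1.5},{"ax":0,"ay":0,"az":0,"x":0,"y":0,"z":0,"fingers":1.5}]' | grep -E 'tcp|rce:'; done
python3 -c "
from h import *
rel((.5727,.1726,.039),3.022)"
```

```text
tcp_pos: [0.5817, 0.1569, 0.0393]
contact_force: [-8.2, 9.8, -1.3]
grasp_force: 60.4
tcp_pos: [0.5817, 0.1568, 0.0393]
contact_force: [-9.9, 13.2, -1.5]
grasp_force: 60.6
t 17.03 tcp [0.5817 0.1568 0.0393] yaw 3.0234 rel cm [-1.46  1.08  0.05] az 0.08 F [-9.9 13.2 -1.5] tau [2.85 2.24 0.09] w 0.0206 gf 60.6
```

Both contacts are made. As a flushness check, I'll swing the wrist slightly each way and watch how the yaw and moment respond.

```bash
python3 -m pendant '[{"ax":0,"ay":0,"az":0,"x":0,"y":-0.06,"z":0,"fingers":1.5},{"ax":0,"ay":0,"az":0.8,"x":0,"y":0,"z":0,"fingers":1.5},{"ax":0,"ay":0,"az":0,"x":0,"y":0,"z":0,"fingers":1.5},{"ax":0,"ay":0,"az":0,"x":0,"y":0,"z":0,"fingers":1.5}]' >/dev/null
python3 -c "
from h import *
rel((.5727,.1726,.039),3.022)"
python3 -m pendant '[{"ax":0,"ay":0,"az":-0.8,"x":0,"y":0,"z":0,"fingers":1.5},{"ax":0,"ay":0,"az":0,"x":0,"y":0,"z":0,"fingers":1.5},{"ax":0,"ay":0,"az":0,"x":0,"y":0,"z":0,"fingers":1.5}]' >/dev/null
python3 -c "
from h import *
rel((.5727,.1726,.039),3.022)"
python3 -m pendant '[{"ax":0,"ay":0,"az":-0.8,"x":0,"y":0,"z":0,"fingers":1.5},{"ax":0,"ay":0,"az":0,"x":0,"y":0,"z":0,"fingers":1.5},{"ax":0,"ay":0,"az":0,"x":0,"y":0,"z":0,"fingers":1.5}]' >/dev/null
python3 -c "
from h import *
rel((.5727,.1726,.039),3.022)"
```

```text
t 17.37 tcp [0.5817 0.1569 0.0393] yaw 3.0106 rel cm [-1.44  1.1   0.04] az -0.65 F [-12.1  13.2   2.1] tau [2.74 2.67 0.86] w 0.0208 gf 61.2
t 17.62 tcp [0.5817 0.1568 0.0393] yaw 3.0237 rel cm [-1.46  1.08  0.05] az 0.09 F [-11.4  12.9   1.1] tau [2.77 2.69 0.13] w 0.0206 gf 60.9
t 17.87 tcp [0.5816 0.1567 0.0392] yaw 3.0366 rel cm [-1.49  1.05  0.04] az 0.84 F [-12.5  13.4   1.5] tau [ 2.81  2.74 -0.45] w 0.0206 gf 61.0
```

```bash
python3 -m pendant '[{"ax":0,"ay":0,"az":0.8,"x":-0.05,"y":-0.03,"z":-0.04,"fingers":1.5},{"ax":0,"ay":0,"az":0,"x":0,"y":0,"z":0,"fingers":1.5},{"ax":0,"ay":0,"az":0,"x":0,"y":0,"z":0,"fingers":1.5},{"ax":0,"ay":0,"az":0,"x":0,"y":0,"z":0,"fingers":1.5},{"ax":0,"ay":0,"az":0,"x":0,"y":0,"z":0,"fingers":1.5},{"ax":0,"ay":0,"az":0,"x":0,"y":0,"z":0,"fingers":1.5}]' >/dev/null
python3 - <<'E'
from h import *
rel((.5727,.1726,.039),3.022)
c=cams.camera("side")
for d in silhouettes("mirror",c)[:1]: print("mi",d["score"],fit([(c,d["pixels"])],MI,(.6209,.0791,-.12)))
print([np.round(e["point"],3) for n in ("square","square_grip","foot_face","mirror_axis") for e in landmark_of(n,c)[:1]])
k=c["pixels"][130:240,210:350]
cv2.imwrite("pics/final.png",cv2.resize(k,None,fx=5,fy=5,interpolation=cv2.INTER_CUBIC)[:,:,::-1])
E
```

```text
t 18.37 tcp [0.5817 0.1567 0.0393] yaw 3.0233 rel cm [-1.47  1.08  0.05] az 0.07 F [-12.6  11.2  -0.9] tau [2.38 2.64 0.18] w 0.0205 gf 60.7
mi 0.59 (array([ 0.62365588,  0.07737114, -0.116018  ]), np.float64(0.05171551465439628))
[array([0.586, 0.099, 0.015]), array([0.58 , 0.152, 0.04 ]), array([0.623, 0.092, 0.032]), array([0.619, 0.082, 0.114])]
```

View pics/final.png

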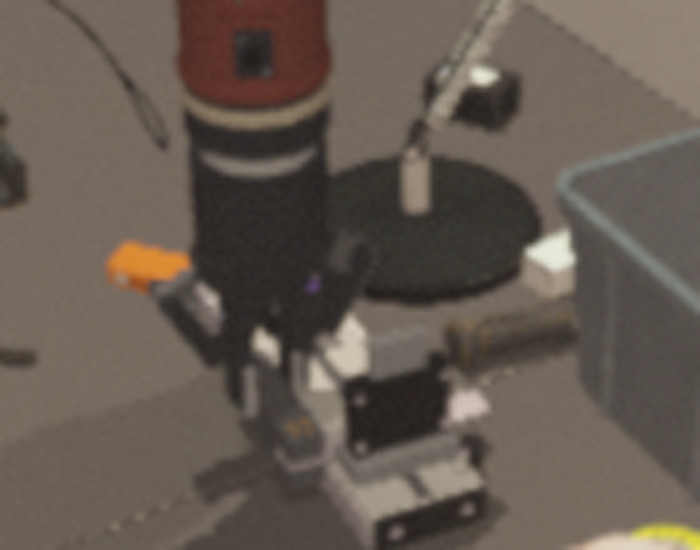

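The picture shows the stock on the guide edge at about (290,440) and the blade tip emerging behind the mirror at about (465,405), with the foot square. The push is about 14 N on the strip and 10 N toward the foot, so I'm handing in.

```bash
python3 -c "
from h import *
print(workorder.sign_off()); rel((.5727,.1726,.039),3.022)"
```

```text
the job is handed in; nothing more can be done
None
the job is handed in; nothing more can be done
```

The job is handed in at about 18.4 s: I turned the mirror to face the torch and left the square gripped, its stock pressed on the guide edge at about 14 N and its blade pushed at the mirror foot with about 10 N (no verdict came back).

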